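# Hold the kiln's spy-hole shutter open at the index with the draw rod

### The arm

A 6-joint arm with a two-finger parallel gripper is mounted at the origin on the work surface; the furniture and walls round the work are solid. World frame = base frame: x ahead of the robot, y to its left, z up, the work surface at z = 0. Lengths are in m, angles in degrees, forces in N, time in s.
With the tool pointing down it reaches from about 0.35 to 0.875 m from the base axis. Payload 4.2 kg.
Tool frame: the origin (TCP) lies midway between the tips of the shut fingers; the grasp point (between the pads) lies 19 mm behind it (r.pinch_z is the distance from the TCP to the grasp point, in m); z points along the fingers, y is the line along which they close (so a half turn about z gives the same grasp; the last joint's range is limited). The gripper opens to 87 mm and grips with 3 to 60 N. Pads are 19 mm wide; open, the fingers measure 117 mm over their backs; the gripper's body (75 mm by 190 mm) begins 51 mm behind the grasp point.
Start: joints at [85.692, 22.042, 0.453, 0, -68.411, -14.817], TCP at [0.205, 0.59, 0.223] pointing down, gripper open.
Joint ranges: [-179.83, 179.83], [-69.29, 118.12], [-61.27, 80.66], [-181.25, 117.63], [-171.15, -9.14], [-177.46, 177.46]. Speed limits (degrees/s): [159.86, 159.86, 180, 180, 180, 180].

### API

Orientations are given as a 3x3 rotation matrix whose columns are the frame's x, y, z axes.
In Python, from station import r, imaging, models gives the robot as it stands. The module is installed in compiled form; this text tells all that it offers.
- The arm moves only by the tool apply_moves, never from a script. Its argument "moves" is a list of rows, each a list of 2 entries, a list of its own where there are three numbers: the shift along the tool's x, y, z in m, then the turn about the tool's z in degrees. A call has 1 to 5 rows; each row shifts and turns the commanded pose from where the row before left it, along the tool's axes as they then stand; what a row does not reach is not made up. A row lasts 1/12 s, in which the tool goes at most 41.7 mm and 7.16 degrees, less where a joint would pass 70% of its speed; a pose out of reach is approached as far as the arm can. A call is refused whole if a number of a shift passes 0.0417 or a number of a turn 7.16, either way. A call with a gripper value outside its range is refused whole. "hand" is the finger opening in m, from 0 to 0.087, set as the call begins (left out, the last holds). The fingers move at their own pace and stop on an object; the grip force is fixed at half the most. Time passes only in rows, so rows that do not move let the fingers close. It gives the time, the measured TCP pose, the force, the opening and the grip force at its end, in the units of the state.
- r.sense(): the state, without advancing time (a new reading comes with each control period).
- imaging.capture(name): name is "side" or "top" or "wrist"; returns a dict with "frame" (480x640x3 uint8, blue, green, red), "intrinsics" (3x3 intrinsics, pixels), "dist" ([k1, k2, p1, p2, k3] as OpenCV has them; the pictures are not rectified), "eye" and "orientation" of the camera in the world. Camera axes: x right, y down, z forward; pixel columns grow to the right and rows downward; lengths in m; the calibration is good to about 2 mm. A picture is of the moment at which its call begins. There is no depth.
- r.finish_job(): hands the job in; it is judged then, once.
Trained networks look in a picture, given as the dict that the camera call returned (one of the last four; its "shot" number tells which), for a name from the list of things; names that differ only in an ending like _2 or _b are one class to them, and where a whole thing is asked for, a point or a joint stands for the part that bears it (a point fixed in the world has none). Each returns a list of dicts, best first, with "confidence" (0 to 1); they miss things now and then, are a little off and sometimes report something else, mostly with a low value. They report only what shows in the picture. A call takes as long as a camera call. They do not tell look-alikes from the thing itself.
- models.cut_out(picture, target): "region" (480x640 bool, what is visible of it) and "extent" ([left, top, width, height] as shares, 0 to 1, of the picture: columns of its width, rows of its height, round what is visible of it).
- models.place_of(picture, target): "at" ([column, row] as shares, 0 to 1, of the picture: columns of its width, rows of its height: a listed point, or the origin of a listed thing).
The state is a dict: "time_s": time; "joints": joint angles; "joint_velocities": joint speeds; "effort": joint torques, N m; "tcp_pos": TCP position; "ee_rot": TCP orientation; "wrist_force": force on the tool from outside, world axes, zero at the start; "moment": the same for the moment, N m; "gripper_width": opening from 0.0 (shut) to 1.0 (fully open); "gripper_force": force on a finger pad.
Only numpy, scipy, OpenCV 4.12 (cv2) and the standard library are available. Lean on these libraries where they do the work, as an engineer would, in place of code of your own. Each camera call takes 0.05 s, during which the arm holds its last target. There are 200 camera calls.

### The job

Pull the wooden-handled draw rod up out of its stand, put its steel end down through the ring of the spring-loaded shutter on top of the small test kiln, and draw the shutter out until its red pointer stands level with the red line of the brass index, far enough to see the cones but not well past the line. Finish while holding the shutter there with the rod. The kiln, shutter and index are too hot for the gripper, so only the rod may touch the kiln; leave the index where it is set, and leave the glaze jars and the tile standing where they are.

Things in the scene. Friction and masses are not known exactly. Their poses are not given: they have to be found in the camera images.
- kiln: small square test kiln, 220 x 220 mm, light brick lid, sheet-metal casing, on a slab 250 x 250 x 10 mm; lid's top 150 mm above the table; fixed. Origin: under its middle, at table height; x points from the front (dial, louvres) to the back, z up. The shutter opens towards the kiln's -x, out over the front. Only the rod may touch the kiln, shutter or index
- shutter: dark steel plate sliding on the kiln's lid over the round spy hole; its 26 mm tongue ends in a steel ring before the kiln. Axes as the kiln's. Slides along the kiln's -x from closed (start) to a stop at 75 mm; a spring pulls it shut: about 2 N closed, 4.5 N at 50 mm, little friction. Origin: middle of the spy hole at lid height when closed; moves with the plate
- shutter_eye (a point): centre of the shutter's draw ring, 155 mm above the table. The ring lies level, opening 26 mm, of 8 mm round bar (42 mm over all). When closed it is 38 mm in front of the kiln's front face, with nothing under it down to the table; the tongue runs from the ring back to the kiln
- shutter_pointer (a point): end of the red pointer on the shutter's right side (kiln's -y), 166 mm above the table. Axes as the kiln's
- index_line (a point): end of the red line on the brass rider (10 x 25 x 18 mm) on the white scale bar right of the shutter, 166 mm above the table; set somewhere between 30 and 60 mm of shutter opening. Axes as the kiln's: pointer and line are level when their difference along the kiln's x is zero
- rod_stand: dark cast stand, round foot 96 mm across, upright tube 34 mm across with a 13 mm bore 74 mm deep; fixed. Origin: centre of the underside, on the table
- stand_mouth (a point): centre of the tube's upper rim, 90 mm above the table
- draw_rod: rod upright in the tube, about 0.12 kg: 9 mm steel, brass collar 26 mm across (70 to 82 mm from the origin) resting on the tube's rim, square wooden handle 22 x 22 mm from 82 to 142 mm, brass end at 147 mm. Origin: lower end of the steel, 20 mm above the table at the start; z along the rod to the handle; x, y square to the handle's flats. A lift of 75 mm clears the tube
- rod_tip (a point): lower end of the draw rod's steel, within 2 mm of its origin
- glaze_jar_blue: white glaze jar with blue lid, 49 mm across, 62 mm high, loose on the table near the kiln's left side. Origin: centre of its underside
- glaze_jar_red: white glaze jar with red lid, 49 mm across, 62 mm high, loose on the table near the rod stand. Origin: centre of its underside
- red_tile: terracotta test tile 75 x 45 x 8 mm, loose on the table in front of the kiln on the right. Origin: centre of its underside
There are look-alikes about, which are no part of the job. Of the things like the draw_rod, leave any that is blue, green or turquoise; of the rest the smaller one is meant.

How it is judged:
By the outcome, as a careful person would: the job done as asked, in the order asked, and still so for the second after the job is handed in, while the arm keeps its last pose, push and grip.
It also fails if it takes over 45 s, if anything falls off the work surface, if the arm or the gripper's body presses on something with over 40 N, if the wrist force passes 120 N, or if a joint passes its speed limit or range.

## Working session

There is one attempt and no reset: what is moved stays moved. The work goes in short steps, Python scripts to look and compute and a tool call to move; the robot and the scene stay as the last step left them, time stands still between calls to the robot, and variables do not carry over. Pictures are saved under pics/ and viewed, at most 10 in all, crops included, and the job is handed in when it is done.

Besides the shell and the picture viewer there is one more tool, called after "Request:" as name(argument=value, ...) on one line, values as JSON. apply_moves: Moves the arm, as the interface text tells. Its arguments: {"type":"object","properties":{"moves":{"type":"array"},"hand":{"type":"number"}},"required":["moves"]}

```bash
mkdir -p pics; cat > h.py <<'E'
import numpy as np, cv2, json
from station import r, imaging, models
def ray(p, uv):
    q=cv2.undistortPoints(np.array([[uv]],float),np.array(p["intrinsics"],float),np.array(p["dist"],float))[0,0]
    d=np.array(p["orientation"])@np.array([q[0],q[1],1.]); return np.array(p["eye"],float),d/np.linalg.norm(d)
def onz(p,uv,z):
    e,d=ray(p,uv); return e+d*(z-e[2])/d[2]
def tri(rs):
    A=np.zeros((3,3));b=np.zeros(3)
    for e,d in rs:
        M=np.eye(3)-np.outer(d,d);A+=M;b+=M@e
    return np.linalg.solve(A,b)
def proj(p,X):
    R=np.array(p["orientation"]).T
    return cv2.projectPoints(np.array([X],float),cv2.Rodrigues(R)[0],-R@np.array(p["eye"]),np.array(p["intrinsics"],float),np.array(p["dist"],float))[0][0,0]
def pts(p,t):
    return [(np.array(m["at"])*[640,480],m["confidence"]) for m in models.place_of(p,t)]
E
python3 - <<'E'
from h import *
np.set_printoptions(precision=3,suppress=True)
ims=[]
for c in ["side","top"]:
    p=imaging.capture(c); cv2.imwrite(f"pics/{c}0.png",p["frame"]); print(c,p["eye"])
    for t,z in dict(kiln=0,shutter_eye=.155,shutter_pointer=.166,index_line=.166,rod_stand=0,stand_mouth=.09,draw_rod=.02,glaze_jar_blue=0,glaze_jar_red=0,red_tile=0).items():
        for uv,cf in pts(p,t)[:4]: print(t,uv,round(cf,2),onz(p,uv,z))
E
```

```text
side [0.557 0.859 0.741]
kiln [272.    228.624] 0.89 [ 0.683 -0.059  0.   ]
shutter_eye [335.424 180.48 ] 0.65 [ 0.539 -0.033  0.155]
shutter_pointer [224.576 273.792] 0.74 [0.721 0.267 0.166]
shutter_pointer [271.808 153.888] 0.66 [ 0.681 -0.118  0.166]
index_line [288.   156.72] 0.38 [ 0.644 -0.107  0.166]
rod_stand [353.792 329.088] 0.82 [0.5   0.237 0.   ]
rod_stand [406.592 333.312] 0.67 [0.401 0.244 0.   ]
rod_stand [273.472 228.72 ] 0.39 [ 0.68  -0.059  0.   ]
stand_mouth [355.904 299.712] 0.96 [0.501 0.246 0.09 ]
draw_rod [294.912 326.592] 0.88 [0.61  0.251 0.02 ]
draw_rod [248.704 318.624] 0.83 [0.697 0.235 0.02 ]
draw_rod [301.504 389.376] 0.71 [0.591 0.384 0.02 ]
draw_rod [344.896 291.888] 0.59 [0.517 0.16  0.02 ]
glaze_jar_blue [226.304 273.408] 0.71 [0.765 0.095 0.   ]
glaze_jar_red [408.896 334.176] 0.87 [0.397 0.246 0.   ]
red_tile [354.176 220.08 ] 0.86 [ 0.49  -0.099  0.   ]
top [0.398 0.089 1.077]
kiln [391.808 213.12 ] 0.71 [ 0.685 -0.056  0.   ]
shutter_eye [385.92  270.384] 0.69 [ 0.536 -0.022  0.155]
shutter_eye [247.168 345.696] 0.64 [0.4   0.225 0.155]
shutter_pointer [438.912 191.904] 0.92 [ 0.682 -0.121  0.166]
index_line [433.472 215.712] 0.4 [ 0.636 -0.11   0.166]
rod_stand [246.72 297.6 ] 0.97 [0.499 0.253 0.   ]
stand_mouth [237.504 292.992] 0.84 [0.499 0.257 0.09 ]
draw_rod [266.496 210.384] 0.67 [0.684 0.215 0.02 ]
draw_rod [194.112 256.416] 0.61 [0.583 0.363 0.02 ]
draw_rod [256.384 241.296] 0.59 [0.616 0.234 0.02 ]
draw_rod [299.008 288.288] 0.58 [0.517 0.142 0.02 ]
glaze_jar_blue [319.808 178.176] 0.64 [0.763 0.101 0.   ]
red_tile [413.888 301.392] 0.74 [ 0.494 -0.098  0.   ]
```

View pics/side0.png

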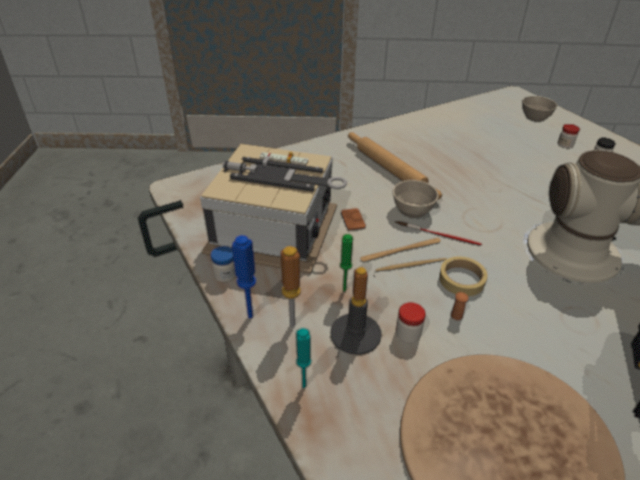

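View pics/top0.png

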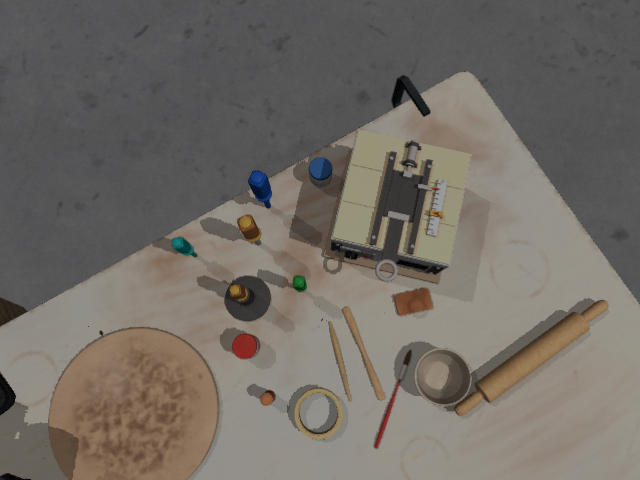

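In the side view the draw-rod candidates are: blue (245,275), turquoise (303,357), green (347,262), a large amber rod (290,285), and the smaller wooden-handled one in the stand (359,300). The blue, turquoise and green ones are excluded. The one in the stand is the smaller of the rest, so it fits. I'll confirm that in a crop.

```bash
python3 - <<'E'
from h import *
np.set_printoptions(precision=3,suppress=True)
a=cv2.imread("pics/side0.png")[220:400,220:430];b=cv2.imread("pics/top0.png")[160:340,170:340]
f=lambda i:cv2.resize(i,None,fx=2.1,fy=2.1*1,interpolation=cv2.INTER_CUBIC)
cv2.imwrite("pics/crop1.png",np.hstack([f(a),f(b)]))
s=r.sense();print(s["ee_rot"],s["tcp_pos"],s["joints"],s["time_s"])
# rod heights: triangulate handle tops (side px, top px)
p=imaging.capture("side");q=imaging.capture("top")
for n,u,v in [("orangebig",(290,250),(247,219)),("inst",(360,269),(237,290)),("blue",(242,240),(257,174)),("green",(347,236),(299,281)),("turq",(303,331),(178,243))]:
    print(n,tri([ray(p,u),ray(q,v)]))
for n,uv in dict(bl=(360,132),br=(470,153),fr=(450,262),fl=(335,238)).items(): print(n,onz(q,uv,.15))
E
```

```text
[[ 0.945 -0.328  0.   ]
 [-0.328 -0.945 -0.   ]
 [ 0.     0.    -1.   ]] [0.205 0.59  0.223] [ 85.691  22.041   0.453   0.001 -68.413 -14.817] 1.1
orangebig [0.619 0.229 0.189]
inst [0.498 0.246 0.164]
blue [0.701 0.213 0.195]
green [0.517 0.136 0.144]
turq [0.587 0.363 0.142]
bl [0.806 0.023 0.15 ]
br [ 0.764 -0.187  0.15 ]
fr [ 0.553 -0.14   0.15 ]
fl [0.597 0.07  0.15 ]
```

View pics/crop1.png

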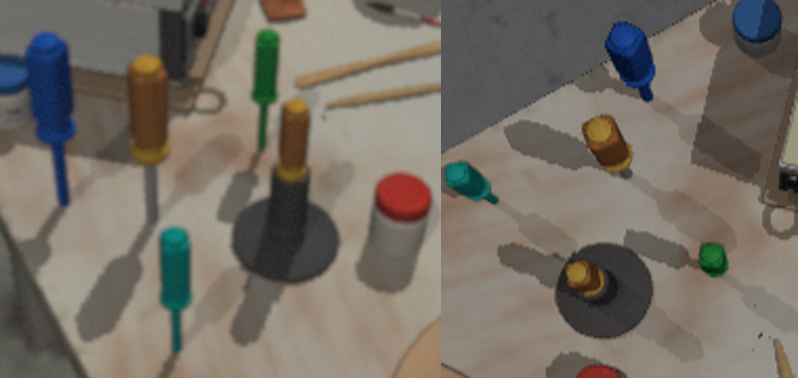

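The crop confirms it: the amber rod with a brass collar, standing in the dark stand (side px 292,140 in the crop), is smaller than the free amber one (150,110). Next I'll move over it.

Request:
apply_moves(moves=[[[0.034,0.0196,-0.008],0],[[0.034,0.0196,-0.008],0],[[0.034,0.0196,-0.008],0],[[0.034,0.0196,-0.008],0],[[0.034,0.0196,-0.008],0]])

```text
time_s: 1.62
tcp_pos: [0.334, 0.4407, 0.2631]
ee_rot: [[0.945, -0.327, 0.0], [-0.327, -0.945, 0.0], [0.0, -0.0, -1.0]]
wrist_force: [1.3, 0.8, 0.1]
gripper_width: 1.0
gripper_force: 0.0
```

Request:
apply_moves(moves=[[[0.034,0.0196,-0.008],0],[[0.034,0.0196,-0.008],0],[[0.034,0.0196,0],0],[[0.034,0.0196,0],0],[[0.0,0.0,0],0]])

```text
time_s: 2.03
tcp_pos: [0.439, 0.3191, 0.279]
ee_rot: [[0.943, -0.334, 0.001], [-0.334, -0.943, -0.001], [0.001, 0.0, -1.0]]
wrist_force: [-0.4, 0.6, 0.1]
gripper_width: 0.998
gripper_force: 0.0
```

```bash
python3 - <<'E'
from h import *
np.set_printoptions(precision=4,suppress=True)
p=imaging.capture("wrist"); cv2.imwrite("pics/w1.png",p["frame"]); print(p["eye"],r.sense()["tcp_pos"])
for t,z in dict(shutter_eye=.155,shutter_pointer=.166,index_line=.166,stand_mouth=.09,rod_stand=0).items():
    for uv,cf in pts(p,t)[:3]: print(t,uv,round(cf,2),onz(p,uv,z))
E
```

```text
[0.5129 0.2935 0.442 ] [0.4378 0.321  0.2788]
stand_mouth [360.896 145.008] 0.56 [0.4979 0.2485 0.09  ]
rod_stand [348.608 145.488] 0.57 [0.4986 0.252  0.    ]
```

View pics/w1.png

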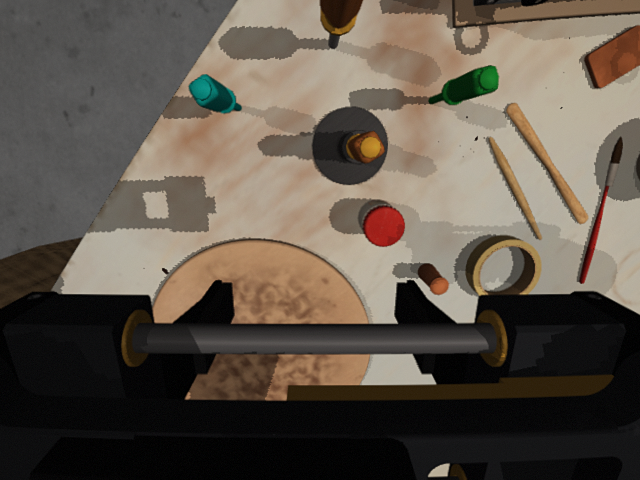

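The wrist view shows the rod in its stand at (365,147), the red jar at (383,226) and the green rod at (470,85). I'll enlarge the handle to get its yaw.

```bash
python3 - <<'E'
from h import *
a=cv2.imread("pics/w1.png")[115:180,325:405]
cv2.imwrite("pics/crop2.png",cv2.resize(a,(800,650)[:2] if 0 else (720,585),interpolation=cv2.INTER_CUBIC))
E
```

```text
(no output)
```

View pics/crop2.png

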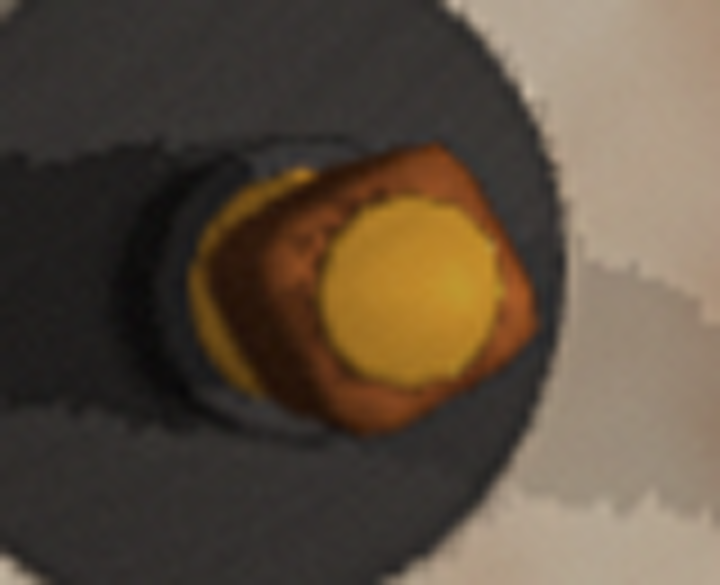

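```bash
python3 - <<'E'
from h import *
np.set_printoptions(precision=4,suppress=True)
p=imaging.capture("wrist")
c=[onz(p,(325+x/9,115+y/9),.162)[:2] for x,y in [(435,145),(540,320),(370,432),(265,258)]]
for i in range(4):
    d=c[(i+1)%4]-c[i]; print(c[i],np.linalg.norm(d),np.degrees(np.arctan2(d[1],d[0])))
print(np.mean(c,0)); s=r.sense();print(s["tcp_pos"],s["ee_rot"],s["joints"])
R=np.array(s["ee_rot"]);print(R.T@(np.array([.4985,.249,.22])-s["tcp_pos"]))
E
```

```text
[0.5048 0.2512] 0.018138044226768325 -164.88985408456398
[0.4873 0.2465] 0.017937716019684035 104.56779251422864
[0.4828 0.2638] 0.01822042823988304 14.40874710955389
[0.5005 0.2684] 0.01771564415596495 -75.70105518720214
[0.4939 0.2575]
[0.4354 0.3246 0.2785] [[ 0.9455 -0.3257 -0.    ]
 [-0.3257 -0.9455  0.0001]
 [-0.0001 -0.     -1.    ]] [ 53.8171  11.9724  -5.7278  -0.0045 -72.2985  17.1743]
[0.0843 0.0509 0.0585]
```

Request:
apply_moves(moves=[[[0.028,0.017,0.01],0],[[0.028,0.017,0.01],0],[[0.028,0.017,0.01],0],[[0,0,0],-6.7],[[0,0,0],-6.7]])

```text
time_s: 2.8
tcp_pos: [0.4988, 0.2472, 0.2474]
ee_rot: [[0.995, -0.095, -0.002], [-0.095, -0.995, -0.001], [-0.002, 0.002, -1.0]]
wrist_force: [0.4, -0.3, 0.6]
gripper_width: 1.003
gripper_force: 0.0
```

Request:
apply_moves(moves=[[[0,0,0],-6.7],[[0,0,0],-6.7],[[0,0,0],-6.7],[[0,0,0],0],[[0,0,0],0]])

```text
time_s: 3.22
tcp_pos: [0.4983, 0.2487, 0.2485]
ee_rot: [[0.969, 0.247, -0.0], [0.247, -0.969, -0.0], [-0.0, 0.0, -1.0]]
wrist_force: [0.2, -0.4, 0.4]
gripper_width: 0.999
gripper_force: 0.0
```

```bash
python3 - <<'E'
from h import *
np.set_printoptions(precision=4,suppress=True)
p=imaging.capture("wrist"); cv2.imwrite("pics/w2.png",p["frame"])
for uv,cf in pts(p,"stand_mouth")[:3]: print(uv,round(cf,2),onz(p,uv,.09))
s=r.sense();print(s["tcp_pos"],s["ee_rot"],s["joints"],p["eye"])
R=np.array(s["ee_rot"]);print(R.T@(np.array([.4985,.249,.22])-s["tcp_pos"]))
for X in ([.4985,.249,.09],[.4985,.249,.167]): print(proj(p,X))
q=imaging.capture("top");b=imaging.capture("side")
for t in("stand_mouth","rod_stand"):
  for n,P in(("top",q),("side",b)):
    print(n,t,[(onz(P,u,.09 if t[0]=="s" else 0),c) for u,c in pts(P,t)[:2]])
E
```

```text
[312.896 229.2  ] 0.75 [0.4967 0.2503 0.09  ]
[0.4984 0.2484 0.2485] [[ 0.969   0.247  -0.0001]
 [ 0.247  -0.969  -0.    ]
 [-0.0001  0.     -1.    ]] [ 43.165   14.3861  -6.852   -0.0013 -68.7657  61.1368] [0.5744 0.2687 0.4113]
[ 0.0002 -0.0006  0.0285]
[314.6091 227.825 ]
[314.7169 251.575 ]
top stand_mouth [(array([0.4999, 0.2513, 0.09  ]), 0.75)]
side stand_mouth [(array([0.498 , 0.2467, 0.09  ]), 0.92)]
top rod_stand [(array([0.4984, 0.2489, 0.    ]), 0.73)]
side rod_stand [(array([0.5037, 0.2453, 0.    ]), 0.68)]
```

View pics/w2.png

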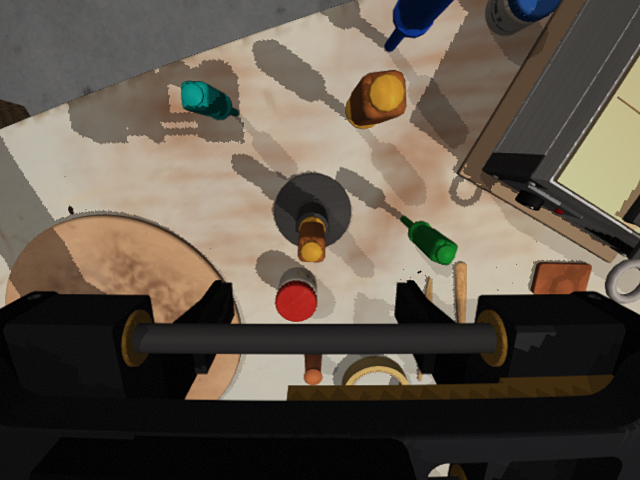

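The handle at (312,250) is square to the gripper and centred between the fingers, with the neighbouring rods clear. I'll descend and grip.

Request:
apply_moves(moves=[[[0,0,0.03],0],[[0,0,0.035],0],[[0,0,0.035],0],[[0,0,0.03],0],[[0,0,0.012],0]])

```text
time_s: 4.03
tcp_pos: [0.4963, 0.246, 0.1021]
ee_rot: [[0.969, 0.247, -0.006], [0.247, -0.969, -0.004], [-0.007, 0.003, -1.0]]
wrist_force: [-0.6, 0.5, 0.1]
gripper_width: 0.999
gripper_force: 0.0
```

Request:
apply_moves(moves=[[[0,0,0],0],[[0,0,0],0],[[0,0,0],0],[[0,0,0],0],[[0,0,0],0]], hand=0)

```text
time_s: 4.45
tcp_pos: [0.4995, 0.2485, 0.1081]
ee_rot: [[0.969, 0.248, 0.002], [0.248, -0.969, 0.002], [0.003, -0.001, -1.0]]
wrist_force: [-0.1, -0.5, 0.4]
gripper_width: 0.704
gripper_force: 0.0
```

Request:
apply_moves(moves=[[[0,0,0],0],[[0,0,0],0],[[0,0,0],0],[[0,0,0],0]])

```text
time_s: 4.78
tcp_pos: [0.4987, 0.2479, 0.1068]
ee_rot: [[0.969, 0.248, 0.0], [0.248, -0.969, 0.0], [0.0, -0.0, -1.0]]
wrist_force: [-0.1, -0.1, 0.4]
gripper_width: 0.398
gripper_force: 0.0
```

Request:
apply_moves(moves=[[[0,0,0],0],[[0,0,0],0],[[0,0,0],0],[[0,0,0],0],[[0,0,0],0]])

```text
time_s: 5.2
tcp_pos: [0.4986, 0.2493, 0.1066]
ee_rot: [[0.969, 0.248, 0.001], [0.248, -0.969, 0.003], [0.001, -0.002, -1.0]]
wrist_force: [-1.9, 5.6, 0.0]
gripper_width: 0.253
gripper_force: 30.0
```

Gripped at 22 mm. Lifting straight up.

Request:
apply_moves(moves=[[[0,0,-0.015],0],[[0,0,-0.03],0],[[0,0,-0.035],0],[[0,0,-0.035],0],[[0,0,-0.035],0]])

```text
time_s: 5.62
tcp_pos: [0.4982, 0.2474, 0.2576]
ee_rot: [[0.969, 0.248, -0.001], [0.248, -0.969, -0.001], [-0.002, 0.001, -1.0]]
wrist_force: [0.7, 0.4, -1.4]
gripper_width: 0.253
gripper_force: 30.0
```

Request:
apply_moves(moves=[[[0,0,-0.015],0],[[0,0,0],-6.5],[[0,0,0],-6.5],[[0,0,0],-6.5],[[0,0,0],-6.5]])

```text
time_s: 6.03
tcp_pos: [0.4983, 0.2474, 0.2711]
ee_rot: [[0.758, 0.652, -0.001], [0.652, -0.758, -0.001], [-0.002, 0.0, -1.0]]
wrist_force: [-0.2, 0.5, -2.0]
gripper_width: 0.253
gripper_force: 30.0
```

Request:
apply_moves(moves=[[[0,0,0],-6.5],[[0,0,0],-6.5],[[0,0,0],-6.5],[[0,0,0],-6.5],[[0,0,0],-6.5]])

```text
time_s: 6.45
tcp_pos: [0.4984, 0.2474, 0.2709]
ee_rot: [[0.289, 0.957, -0.001], [0.957, -0.289, -0.001], [-0.002, -0.001, -1.0]]
wrist_force: [-0.3, -0.2, -0.8]
gripper_width: 0.251
gripper_force: 30.0
```

Request:
apply_moves(moves=[[[0,0,0],-5],[[0,0,0],0],[[0,0,0],0]])

```text
time_s: 6.7
tcp_pos: [0.4985, 0.2476, 0.2711]
ee_rot: [[0.212, 0.977, -0.001], [0.977, -0.212, -0.001], [-0.001, -0.001, -1.0]]
wrist_force: [0.1, -0.0, -1.2]
gripper_width: 0.252
gripper_force: 30.0
```

```bash
python3 - <<'E'
from h import *
np.set_printoptions(precision=4,suppress=True)
w=imaging.capture("wrist");t=imaging.capture("top");s=imaging.capture("side")
print(r.sense()["tcp_pos"],r.sense()["ee_rot"],r.sense()["joints"])
for n,z in dict(rod_tip=.187,shutter_eye=.155,shutter_pointer=.166,index_line=.166,kiln=0).items():
  for c,p in(("w",w),("t",t),("s",s)):
    print(n,c,[(u.round(1),onz(p,u,z)[:2],round(cf,2)) for u,cf in pts(p,n)[:3]])
cv2.imwrite("pics/three.png",np.vstack([cv2.resize(w["frame"][:300],(640,300)),np.hstack([cv2.resize(t["frame"][120:320,200:480],(420,300)),cv2.resize(s["frame"][130:330,200:380],(220,300))])]))
E
```

```text
[0.4986 0.2477 0.2713] [[ 0.2115  0.9774 -0.0004]
 [ 0.9774 -0.2115 -0.0004]
 [-0.0005 -0.0003 -1.    ]] [ 43.097   13.603   -4.6128   0.0018 -71.8159 124.691 ]
rod_tip w [(array([368.6, 100.9]), array([0.5582, 0.3464]), 0.87), (array([465.7, 200.1]), array([0.6181, 0.2631]), 0.86), (array([313.6, 249. ]), array([0.4983, 0.2498]), 0.78)]
rod_tip t [(array([267.2, 207.9]), array([0.6432, 0.1935]), 0.62), (array([260.1, 240.2]), array([0.5836, 0.2044]), 0.52)]
rod_tip s [(array([303.4, 388. ]), array([0.5806, 0.4917]), 0.79), (array([247.4, 317.9]), array([0.6667, 0.3785]), 0.74), (array([273.4, 153.8]), array([ 0.6734, -0.0827]), 0.74)]
shutter_eye w []
shutter_eye t [(array([388., 271.]), array([ 0.5347, -0.0261]), 0.94)]
shutter_eye s [(array([336.3, 182.7]), array([ 0.5376, -0.0246]), 0.79)]
shutter_pointer w []
shutter_pointer t [(array([439.5, 190.8]), array([ 0.6839, -0.1226]), 0.96)]
shutter_pointer s [(array([270.7, 152.6]), array([ 0.6843, -0.1234]), 0.88)]
index_line w []
index_line t [(array([431.1, 214.6]), array([ 0.6383, -0.1056]), 0.41)]
index_line s [(array([289.2, 153.9]), array([ 0.6426, -0.1194]), 0.52)]
kiln w []
kiln t [(array([238.2, 292.2]), array([0.5102, 0.2711]), 0.51)]
kiln s [(array([276.1, 229.7]), array([ 0.6733, -0.0552]), 0.64), (array([334.4, 184.5]), array([ 0.5375, -0.2496]), 0.43)]
```

View pics/three.png

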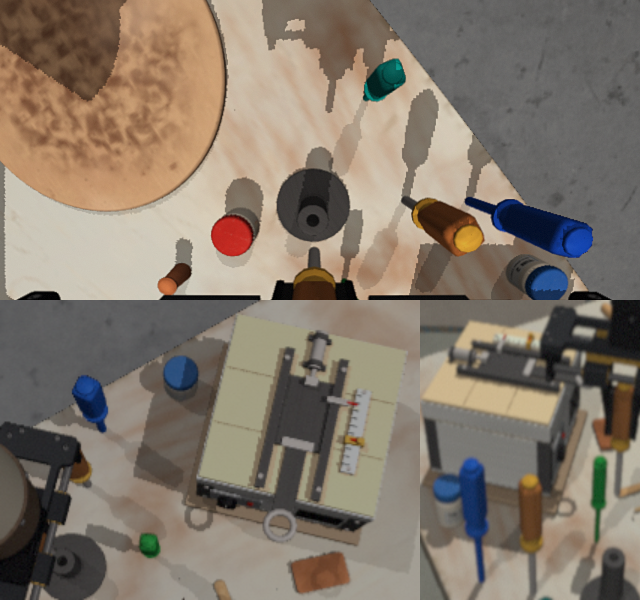

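The rod is out and hangs vertically: the steel tip is at wrist px (313,249), and the stand mouth at (312,218) is empty. Now I'll carry it over the ring.

Request:
apply_moves(moves=[[[-0.025,0.009,0],0],[[-0.035,0.013,0],0],[[-0.035,0.013,0],0],[[-0.035,0.013,0],0],[[-0.035,0.013,0],0]])

```text
time_s: 8.02
tcp_pos: [0.5236, 0.0723, 0.2718]
ee_rot: [[0.209, 0.978, 0.0], [0.978, -0.209, 0.0], [0.0, 0.0, -1.0]]
wrist_force: [0.9, -0.1, -1.7]
gripper_width: 0.256
gripper_force: 30.0
```

Request:
apply_moves(moves=[[[-0.035,0.012,0],0],[[-0.035,0.012,0],0],[[-0.0265,0.0105,0],0],[[0,0,0],0],[[0,0,0],0]])

```text
time_s: 8.43
tcp_pos: [0.5372, -0.0293, 0.2714]
ee_rot: [[0.213, 0.977, -0.0], [0.977, -0.213, 0.0], [0.0, -0.0, -1.0]]
wrist_force: [-0.2, 0.2, -0.7]
gripper_width: 0.255
gripper_force: 30.0
```

```bash
cat > look.py <<'E'
from h import *
import sys
np.set_printoptions(precision=4,suppress=True)
w=imaging.capture("wrist");t=imaging.capture("top");s=imaging.capture("side")
S=r.sense();print(S["tcp_pos"],S["ee_rot"],S["wrist_force"],S["time_s"],w["eye"])
zt=S["tcp_pos"][2]-.086
for n,z in dict(rod_tip=zt,shutter_eye=.155,shutter_pointer=.166,index_line=.166).items():
  for c,p in(("w",w),("t",t),("s",s)):
    print(n,c,[(u.round(1),onz(p,u,z)[:2],round(cf,2)) for u,cf in pts(p,n)[:3]])
cv2.imwrite(sys.argv[1],np.vstack([w["frame"][:300],np.hstack([cv2.resize(t["frame"][150:290,330:480],(320,300)),cv2.resize(s["frame"][130:230,220:327+20],(320,252+48))])]))
for n,p in zip("wts",(w,t,s)): cv2.imwrite(sys.argv[1].replace(".png",n+".png"),p["frame"])
E
python3 look.py pics/a.png
```

```text
[ 0.5371 -0.0271  0.2715] [[ 0.2092  0.9779  0.    ]
 [ 0.9779 -0.2092  0.0002]
 [ 0.0002 -0.     -1.    ]] [-1.1255  0.3266 -0.5443] 8.5833 [0.5537 0.0483 0.4343]
rod_tip w [(array([314. , 248.5]), array([ 0.5373, -0.0272]), 0.98), (array([268.1,  75.3]), array([0.533 , 0.1006]), 0.55)]
rod_tip t [(array([269.7, 204. ]), array([0.6509, 0.1894]), 0.92), (array([195.9, 254.5]), array([0.5572, 0.3172]), 0.69)]
rod_tip s [(array([344.3, 291.6]), array([0.5267, 0.3197]), 0.97), (array([302.8, 385.6]), array([0.5817, 0.4872]), 0.95), (array([339. , 167.3]), array([ 0.533 , -0.0362]), 0.91)]
shutter_eye w [(array([309.5, 235.5]), array([ 0.534 , -0.0241]), 0.63), (array([313.4, 248.9]), array([ 0.5347, -0.0367]), 0.49), (array([291.5, 262.8]), array([ 0.5129, -0.0452]), 0.43)]
shutter_eye t []
shutter_eye s [(array([337.3, 182.5]), array([ 0.5356, -0.0254]), 0.96)]
shutter_pointer w [(array([499. , 305.7]), array([ 0.6878, -0.1217]), 0.74)]
shutter_pointer t []
shutter_pointer s [(array([271.4, 151.2]), array([ 0.6834, -0.1296]), 0.63)]
index_line w [(array([449.1, 304.8]), array([ 0.643 , -0.1106]), 0.37), (array([422.6, 202.6]), array([ 0.6307, -0.0138]), 0.35)]
index_line t []
index_line s [(array([289.6, 155.3]), array([ 0.6414, -0.1134]), 0.38)]
```

View pics/a.png

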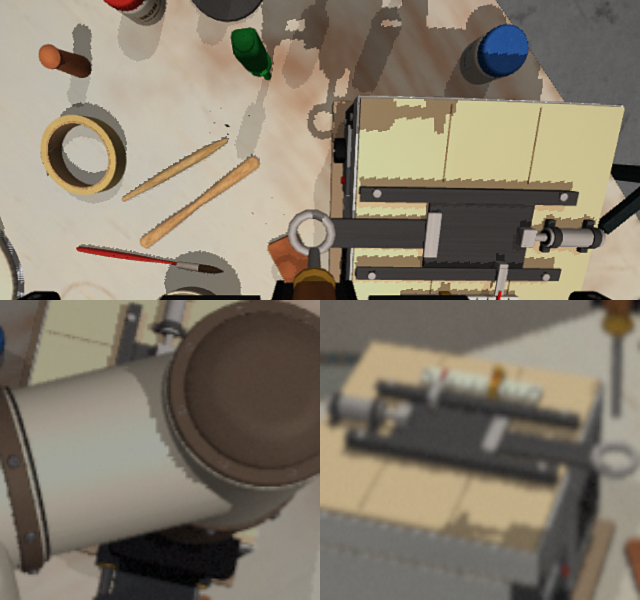

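The wrist view has the ring centre at about (311,233) and the tip at (314,248), which is 30 mm higher and so nearly over the hole; about 3 mm is left to correct. I'll lower it through.

Request:
apply_moves(moves=[[[0.003,-0.001,0],0],[[0,0,0.012],0],[[0,0,0.016],0],[[0,0,0.016],0],[[0,0,0],0]])

```text
time_s: 9.6
tcp_pos: [0.5346, -0.0247, 0.2242]
ee_rot: [[0.211, 0.978, -0.007], [0.978, -0.211, -0.0], [-0.002, -0.007, -1.0]]
wrist_force: [-0.8, 0.5, -2.1]
gripper_width: 0.246
gripper_force: 30.0
```

```bash
python3 look.py pics/b.png; python3 -c "
import cv2,numpy as np
a=cv2.imread('pics/bw.png')[190:330,250:530];b=cv2.imread('pics/bs.png')[130:230,250:370]
cv2.imwrite('pics/b2.png',np.vstack([cv2.resize(a,(640,320)),cv2.resize(b,(336,280)).copy() if 0 else cv2.copyMakeBorder(cv2.resize(b,(336,280)),0,0,0,304,0)]))"
```

```text
[ 0.5374 -0.0247  0.2284] [[ 0.2098  0.9778  0.0013]
 [ 0.9778 -0.2098 -0.0004]
 [-0.0001  0.0014 -1.    ]] [ 0.616   0.5189 -0.8727] 9.75 [0.5521 0.053  0.387 ]
rod_tip w [(array([313.3, 247.5]), array([ 0.5341, -0.0204]), 0.86), (array([266.3,  68.8]), array([0.5298, 0.1085]), 0.82)]
rod_tip t [(array([269.4, 207.5]), array([0.6563, 0.1947]), 0.8), (array([196.9, 252.3]), array([0.5691, 0.3266]), 0.73)]
rod_tip s [(array([305.3, 391.3]), array([0.5798, 0.4672]), 0.82), (array([345.3, 292.7]), array([0.5229, 0.2803]), 0.8), (array([291.8, 325. ]), array([0.6058, 0.3516]), 0.72)]
shutter_eye w [(array([316.5, 256.4]), array([ 0.5359, -0.0239]), 0.79)]
shutter_eye t []
shutter_eye s [(array([336. , 182.1]), array([ 0.5383, -0.0267]), 0.81), (array([334.2, 185.2]), array([ 0.542 , -0.0151]), 0.47), (array([276.1, 228.2]), array([0.6494, 0.1317]), 0.3)]
shutter_pointer w [(array([502.3,  54.8]), array([0.6734, 0.0819]), 0.22)]
shutter_pointer t []
shutter_pointer s [(array([268.2, 154.1]), array([ 0.6892, -0.1167]), 0.8)]
index_line w []
index_line t []
index_line s [(array([287.2, 156.9]), array([ 0.6462, -0.1062]), 0.5)]
```

View pics/b2.png

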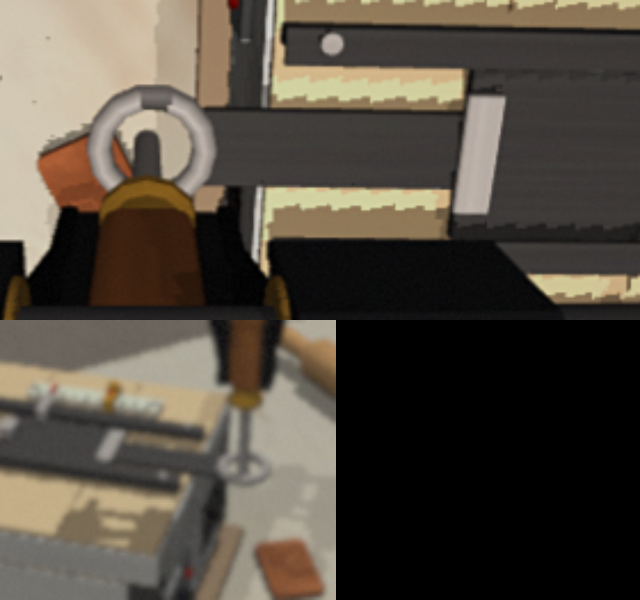

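The rod's end is inside the ring opening (crop 147,140, against a ring centre of about 152,150). I'll lower it further while turning the tool 35° so the wrist camera can see the pointer and index, then start drawing.

Request:
apply_moves(moves=[[[0,0,0.009],7],[[0,0,0.009],7],[[0,0,0.009],7],[[0,0,0.009],7],[[0,0,0.008],7]])

```text
time_s: 10.77
tcp_pos: [0.5367, -0.0247, 0.183]
ee_rot: [[0.737, 0.676, -0.0], [0.676, -0.737, -0.0], [-0.0, -0.0, -1.0]]
wrist_force: [-0.1, -0.2, -1.4]
gripper_width: 0.25
gripper_force: 30.0
```

Request:
apply_moves(moves=[[[0,0,0],0],[[0,0,0],0]])

```text
time_s: 10.93
tcp_pos: [0.5367, -0.0248, 0.1834]
ee_rot: [[0.731, 0.683, -0.001], [0.683, -0.731, -0.0], [-0.001, -0.0, -1.0]]
wrist_force: [-0.4, 0.6, -1.0]
gripper_width: 0.249
gripper_force: 30.0
```

```bash
cat > idx.py <<'E'
from h import *
import sys
np.set_printoptions(precision=4,suppress=True)
S=r.sense();R=np.array(S["ee_rot"]);print(S["tcp_pos"],S["wrist_force"],S["time_s"]);print("kiln -x in tool",R.T@np.array([-.978,.21,0]), "rotx",R[:,0])
k=np.array([-.978,.21]); y=np.array([.21,.978])
for c in sys.argv[2:]:
    p=imaging.capture(c); cv2.imwrite(sys.argv[1]+c+".png",p["frame"])
    for n in("shutter_pointer","index_line","shutter_eye"):
        for u,cf in pts(p,n)[:2]:
            X=onz(p,u,.155 if n[-1]=="e" and n[8]=="e" else .166);print(c,n,u,X[:2],"k",X[:2]@k,round(cf,2))
    # red blobs near kiln scale
    hsv=cv2.cvtColor(p["frame"],cv2.COLOR_BGR2HSV).astype(int)
    m=(((hsv[...,0]<8)|(hsv[...,0]>170))&(hsv[...,1]>110)&(hsv[...,2]>70)).astype(np.uint8)
    N,_,st,ce=cv2.connectedComponentsWithStats(m)
    for i in range(1,N):
        X=onz(p,ce[i],.166)[:2]
        if .56<X[0]<.72 and -.16<X[1]<-.06: print("red",c,ce[i],st[i],X,"k",X@k,"y",X@y)
E
python3 idx.py pics/c wrist side; python3 - <<'E'
E
```

```text
[ 0.5367 -0.0248  0.1834] [-0.3951  0.5786 -1.0073] 10.9333
kiln -x in tool [-0.5712 -0.8212  0.0007] rotx [ 0.7306  0.6828 -0.0009]
wrist shutter_pointer [615.488 210.48 ] [ 0.6866 -0.1184] k -0.6963701507656377 0.56
wrist index_line [545.792 254.208] [ 0.6426 -0.1095] k -0.6514256007538046 0.85
wrist index_line [433.024 138.192] [ 0.6392 -0.0128] k -0.627787385847324 0.58
wrist shutter_eye [542.912 252.096] [ 0.6451 -0.1155] k -0.6551324730355907 0.29
red wrist [612.6455 203.1091] [607 193  12  21 110] [ 0.6877 -0.1135] k -0.6964446841609652 y 0.03342083323882329
red wrist [546.2807 258.5439] [542 253   9  12  57] [ 0.6412 -0.112 ] k -0.6505983760870253 y 0.025156974302863275
side shutter_pointer [272.128 154.512] [ 0.6804 -0.1152] k -0.6895817626465669 0.57
side shutter_pointer [347.712 219.408] [0.5169 0.1143] k -0.48151173855023593 0.27
side index_line [288.32 156.48] [ 0.6438 -0.1081] k -0.6523637457713017 0.49
side shutter_eye [334.592 180.912] [ 0.5412 -0.0312] k -0.5358452678588078 0.86
side shutter_eye [352.896 331.824] [0.5134 0.3722] k -0.42397525282336895 0.36
```

The wrist camera now sees the red pointer at (613,203) and the red line at (546,259). The shutter needs about 46 mm of opening, so I'll draw out 42 mm first.

Request:
apply_moves(moves=[[[-0.0048,-0.0069,0],0],[[-0.0048,-0.0069,0],0],[[-0.0048,-0.0069,0],0],[[-0.0048,-0.0069,0],0],[[-0.0048,-0.0069,0],0]])

```text
time_s: 11.75
tcp_pos: [0.4956, -0.0153, 0.1838]
ee_rot: [[0.733, 0.681, 0.003], [0.681, -0.733, 0.001], [0.002, 0.001, -1.0]]
wrist_force: [4.6, 0.1, -2.7]
gripper_width: 0.252
gripper_force: 30.0
```

Request:
apply_moves(moves=[[[0,0,0],0],[[0,0,0],0],[[0,0,0],0]])

```text
time_s: 12.0
tcp_pos: [0.496, -0.016, 0.184]
ee_rot: [[0.732, 0.681, 0.001], [0.681, -0.732, -0.001], [0.0, 0.001, -1.0]]
wrist_force: [3.4, -2.5, -1.0]
gripper_width: 0.252
gripper_force: 30.0
```

```bash
python3 idx.py pics/d wrist side
```

```text
[ 0.496 -0.016  0.184] [ 3.3727 -2.5496 -0.9766] 12.0
kiln -x in tool [-0.5734 -0.8197 -0.001 ] rotx [0.7324 0.6808 0.0002]
wrist shutter_pointer [632.128 203.184] [ 0.6557 -0.1147] k -0.6653275327269984 0.67
wrist index_line [608.32  209.904] [ 0.6434 -0.1073] k -0.6517365467493159 0.7
red wrist [624.9912 192.5487] [620 182  11  22 113] [ 0.6559 -0.1062] k -0.6638042903520389 y 0.03393026229910674
red wrist [609.2    218.2667] [606 213   8  12  60] [ 0.641  -0.1119] k -0.6504098945662969 y 0.0251487793018757
side shutter_pointer [287.424 154.992] [ 0.6463 -0.1145] k -0.6560892664811027 0.7
side index_line [287.808 154.992] [ 0.6454 -0.1145] k -0.6552642663613031 0.56
side shutter_eye [349.184 186.   ] [ 0.511  -0.0133] k -0.5025016978798122 0.68
```

Request:
apply_moves(moves=[[[-0.0036,-0.0051,0],0],[[-0.0036,-0.0051,0],0],[[0,0,0],0],[[0,0,0],0],[[0,0,0],0]])

```text
time_s: 12.82
tcp_pos: [0.4839, -0.0128, 0.1837]
ee_rot: [[0.733, 0.681, 0.001], [0.681, -0.733, 0.0], [0.001, 0.0, -1.0]]
wrist_force: [4.2, -0.3, -0.4]
gripper_width: 0.254
gripper_force: 30.0
```

```bash
python3 idx.py pics/e wrist side; python3 idx.py pics/e2 wrist
```

```text
[ 0.4839 -0.0128  0.1837] [ 4.164  -0.2972 -0.4268] 12.8167
kiln -x in tool [-0.5736 -0.8195 -0.0008] rotx [0.7326 0.6806 0.001 ]
wrist shutter_pointer [627.52 203.28] [ 0.6412 -0.1091] k -0.6500458482727459 0.76
wrist index_line [627.584 203.52 ] [ 0.6412 -0.1093] k -0.6500299962518583 0.62
wrist index_line [313.408 249.216] [0.4997 0.0032] k -0.48802754733027354 0.52
wrist shutter_eye [628.8   200.688] [ 0.6488 -0.1175] k -0.6591829092315763 0.55
red wrist [627.3097 197.8194] [621 183  13  31 155] [ 0.6429 -0.1063] k -0.6510436213498872 y 0.031018609773896685
side shutter_pointer [291.392 157.008] [ 0.6369 -0.1061] k -0.6451680830584368 0.81
side index_line [285.888 156.   ] [ 0.6493 -0.11  ] k -0.6581519649267172 0.51
side index_line [405.12 332.4 ] [0.4382 0.38  ] k -0.34879339382550734 0.27
side shutter_eye [357.312 184.176] [ 0.4939 -0.0208] k -0.4873632219239091 0.92
side shutter_eye [288.128 154.704] [ 0.6465 -0.1344] k -0.6604913879436771 0.26
[ 0.484  -0.013   0.1837] [ 5.5725  0.5955 -1.0501] 13.2167
kiln -x in tool [-0.5738 -0.8193 -0.0008] rotx [0.7328 0.6804 0.0009]
wrist shutter_pointer [629.312 201.024] [ 0.6428 -0.109 ] k -0.6515053433363681 0.8
wrist index_line [631.232 200.016] [ 0.6439 -0.1093] k -0.6526946052555884 0.86
wrist index_line [ 63.424 111.792] [0.4661 0.1495] k -0.42443850460361965 0.72
red wrist [627.1824 197.4906] [621 182  13  32 159] [ 0.643  -0.1063] k -0.6511285367369555 y 0.031106530036691962
```

The red marks have merged into one blob, so they are nearly level. I'll use the last picture to check the alignment.

```bash
python3 - <<'E'
from h import *
a=cv2.imread("pics/e2wrist.png")[165:240,560:640];b=cv2.imread("pics/eside.png")[135:210,260:370]
cv2.imwrite("pics/f.png",np.hstack([cv2.resize(a,(400,375),interpolation=cv2.INTER_NEAREST),cv2.resize(b,(400,375),interpolation=cv2.INTER_CUBIC)]))
p=imaging.capture("wrist");hsv=cv2.cvtColor(p["frame"],cv2.COLOR_BGR2HSV).astype(int)
m=((hsv[...,0]<8)|(hsv[...,0]>170))&(hsv[...,1]>110)&(hsv[...,2]>70);m[:, :600]=0;m[:150]=0;m[240:]=0
k=np.array([-.978,.21]); y=np.array([.21,.978])
for v in range(180,216):
    c=np.where(m[v])[0]
    if len(c): X=onz(p,(c.mean(),v),.166)[:2];print(v,c.min(),c.max(),(X@k*1000).round(1),(X@y*1000).round(1))
E
```

```text
182 624 624 -652.5 40.6
183 622 625 -652.1 40.2
184 621 625 -651.6 39.8
185 621 625 -651.4 39.3
186 621 626 -651.5 38.6
187 622 626 -651.5 37.9
188 622 627 -651.6 37.2
189 622 627 -651.4 36.6
190 623 627 -651.4 35.9
191 623 628 -651.5 35.2
192 624 628 -651.5 34.5
193 624 628 -651.3 34.0
194 624 629 -651.4 33.2
195 625 629 -651.4 32.5
196 625 630 -651.5 31.8
197 625 630 -651.3 31.2
198 626 630 -651.3 30.5
199 626 631 -651.4 29.8
200 626 631 -651.2 29.2
201 627 631 -651.3 28.5
202 627 630 -650.8 28.1
203 627 630 -650.6 27.6
204 626 631 -650.4 27.0
205 627 631 -650.4 26.3
206 627 631 -650.2 25.7
207 627 632 -650.3 25.0
208 628 632 -650.3 24.3
209 628 633 -650.4 23.5
210 629 633 -650.5 22.8
211 629 633 -650.3 22.2
212 630 632 -650.1 21.6
213 630 630 -649.3 21.4
```

View pics/f.png

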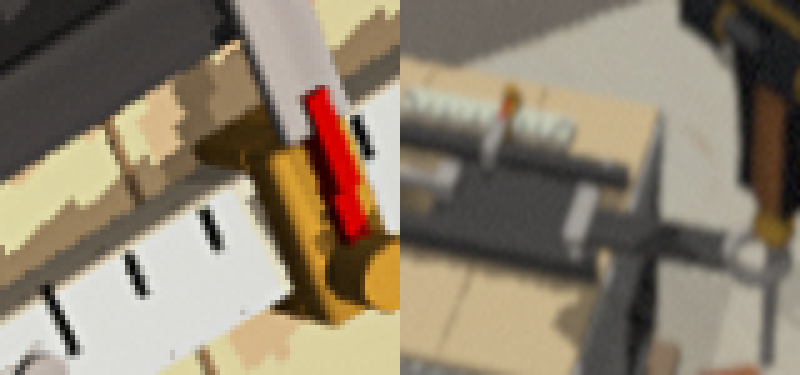

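The pointer and the line meet end to end at (627,201). By the row fit, the pointer stands about 1 mm short of the line, so I'll nudge it 1 mm.

Request:
apply_moves(moves=[[[-0.0006,-0.0008,0],0],[[0,0,0],0],[[0,0,0],0],[[0,0,0],0]])

```text
time_s: 13.8
tcp_pos: [0.4828, -0.0128, 0.1837]
ee_rot: [[0.733, 0.68, 0.001], [0.68, -0.733, 0.0], [0.001, 0.0, -1.0]]
wrist_force: [4.6, 2.2, -0.1]
gripper_width: 0.251
gripper_force: 30.0
```

```bash
python3 - <<'E'
from h import *
k=np.array([-.978,.21])
for j in range(2):
    p=imaging.capture("wrist");hsv=cv2.cvtColor(p["frame"],cv2.COLOR_BGR2HSV).astype(int)
    m=((hsv[...,0]<8)|(hsv[...,0]>170))&(hsv[...,1]>110)&(hsv[...,2]>70);m[:, :600]=0;m[:150]=0;m[240:]=0
    print([(v,(onz(p,(np.where(m[v])[0].mean(),v),.166)[:2]@k*1000).round(1)) for v in range(180,216) if m[v].any()])
s=r.sense();print(s["time_s"],s["wrist_force"],s["gripper_force"])
E
```

```text
[(182, np.float64(-651.4)), (183, np.float64(-650.9)), (184, np.float64(-650.5)), (185, np.float64(-650.3)), (186, np.float64(-650.3)), (187, np.float64(-650.4)), (188, np.float64(-650.4)), (189, np.float64(-650.2)), (190, np.float64(-650.3)), (191, np.float64(-650.3)), (192, np.float64(-650.4)), (193, np.float64(-650.2)), (194, np.float64(-650.3)), (195, np.float64(-650.3)), (196, np.float64(-650.4)), (197, np.float64(-650.2)), (198, np.float64(-650.2)), (199, np.float64(-650.3)), (200, np.float64(-650.3)), (201, np.float64(-650.4)), (202, np.float64(-650.2)), (203, np.float64(-650.2)), (204, np.float64(-650.3)), (205, np.float64(-650.3)), (206, np.float64(-650.4)), (207, np.float64(-650.5)), (208, np.float64(-650.2)), (209, np.float64(-650.3)), (210, np.float64(-650.4)), (211, np.float64(-649.9)), (212, np.float64(-649.4))]
[(182, np.float64(-651.4)), (183, np.float64(-650.9)), (184, np.float64(-650.5)), (185, np.float64(-650.3)), (186, np.float64(-650.3)), (187, np.float64(-650.4)), (188, np.float64(-650.4)), (189, np.float64(-650.2)), (190, np.float64(-650.3)), (191, np.float64(-650.3)), (192, np.float64(-650.4)), (193, np.float64(-650.2)), (194, np.float64(-650.3)), (195, np.float64(-650.3)), (196, np.float64(-650.4)), (197, np.float64(-650.2)), (198, np.float64(-650.2)), (199, np.float64(-650.3)), (200, np.float64(-650.3)), (201, np.float64(-650.4)), (202, np.float64(-650.2)), (203, np.float64(-650.2)), (204, np.float64(-650.3)), (205, np.float64(-650.3)), (206, np.float64(-650.4)), (207, np.float64(-650.4)), (208, np.float64(-650.2)), (209, np.float64(-650.6)), (210, np.float64(-650.4)), (211, np.float64(-649.9)), (212, np.float64(-649.4))]
13.9 [4.75934626 2.06147538 0.58275168] 29.99672660138458
```

The pointer and line are now level and holding steady.

```bash
python3 -c "
from station import r
print(r.finish_job())"
```

```text
the job is handed in; nothing more can be done
None
```

The job is handed in at about 14 s: the rod is through the ring, holding the shutter open about 46 mm, with the red pointer level with the index line to within a few tenths of a millimetre in the wrist camera.

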